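# Shut the tagged oxygen line

### The job

In the low oxygen valve box in front of the brooder, push the sliding cover by its turned-up lip all the way to the left until it stops, so that the two lever valves are revealed, then push the lever that carries the round tag disc a quarter turn clockwise to its stop, so that it stands across its pipe and that line is shut. Use the fingertips only to push: do not take the lip or a lever between the fingers, and lift nothing. Leave the other lever open along its pipe, leave the cover open so that the shut valve can be seen, and do not disturb the things standing around the box.

Things in the scene. Friction and masses are not known exactly. Their poses are not given: they have to be found in the camera images.
- valve_box: grey sheet-metal valve box fixed to the table, 430 mm long (y), 136 mm deep over the cover rails (x), 75 mm high. Origin: centre of the underside; x points to its back (the brooder), y along it to the left, z up. The left half (y > -0.004) is a closed housing with a dial gauge and a knob on the front. Two valve outlets stick out 25 mm in front of the right half, at z 0.026.
- bay (a point): centre of the mouth of the box's right half, an open-topped bay, at z 0.066; axes as the box. Inside, the bay measures 122 mm along x and 207 mm along y, its floor is 56 mm below this point. The rails overhang it by 4 mm at front and back (their top at z 0.075). Two lever valves 82 mm apart stand in it; a header pipe runs along its back 44 mm behind this point, top at z 0.034.
- cover (a joint): the sliding metal cover, 216 mm (y) x 124 mm x 3 mm, underside at z 0.0675: 0 m = shut over the bay, 0.210 m = fully open, pushed left (+y of the box) over the housing to its stop. Stiff: takes about 3 N to move, and stays where it is left. It starts up to 35 mm open.
- cover_lip (a point): on the right-hand face of the cover's turned-up lip, middle of its length (x 0 of the box), z 0.084; axes as the box. The lip runs along the cover's right edge, 96 mm long (x), 4 mm thick, with a 7 mm bead along its top edge that is flush with this face; it reaches from the cover's top (z 0.0705) to z 0.0985. Push it to the left (+y).
- tagged_lever (a joint): the lever with the round tag disc (flat steel disc, 40 mm wide, over its hub): 0 rad = open, along its pipe, pointing to the box's back (+x); 1.571 rad = shut, at its stop, turned clockwise seen from above to point right (-y of the box). Takes about 0.1 N m and stays where it is left. Starts near 0. Which of the two valves is tagged varies.
- tagged_pivot (a point): on the upright turning axis of the tagged lever, at the lever's mid-height, z 0.051; axes as the box (does not turn with the lever). It lies at x -0.033 of the box, and y -0.066 or -0.148. The pipe below runs along x, top at z 0.034; the valve body's top is at z 0.040. The tag disc's top is at z 0.0595, the nut on it reaches z 0.0645.
- tagged_end (a point): at the outer end of the tagged lever, 48 mm from its turning axis, z 0.051; x points outward along the lever, z up. The lever has a black sleeve 14 mm wide and 12 mm high (z 0.045 to 0.057), from 12 mm to 48 mm from the axis.
- plain_lever (a joint): the other lever, alike but without the disc: 0 rad = open, 1.571 rad = shut. Starts near 0, and is to stay open.
- plain_pivot (a point): as tagged_pivot, for the lever without a disc (its nut reaches z 0.060).
- plain_end (a point): as tagged_end, for the other lever.
- food_cup: small clear cup with yellow mash, 42 mm wide, 38 mm high, loose, to the right of the box. Origin: centre of the underside.
- glass_jar: small open glass jar, 62 mm wide, 60 mm high, loose, to the right of the box. Origin: centre of the underside.
- dropper: amber bottle with black dropper cap, 33 mm wide, 102 mm high, loose, left of the box. Origin: centre of the underside.
- feed_cups: nested clear feed cups, 43 mm wide, 63 mm high, loose, left of the box. Origin: centre of the underside.
- heat_meter: white pocket heat and humidity meter, 78 x 52 x 17 mm, loose, left of the box. Origin: centre of the underside.
- forceps: feeding forceps, 15 x 131 x 10 mm, loose, right of the box. Origin: centre of the underside.

How it is judged:
By the outcome, as a careful person would: the job done as asked, in the order asked, and still so for the second after the job is handed in, with the robot touching nothing.
It also fails if it takes over 45 s, if anything falls off the work surface, if the arm or the gripper's body presses on something with over 40 N, if the wrist force passes 120 N, or if a joint passes its speed limit or range.

### The arm

A 7-joint arm with a two-finger parallel gripper is mounted at the origin on a cart in front of the work surface, level with it; the furniture and walls round the work are solid. World frame = base frame: x ahead of the robot, y to its left, z up, the work surface at z = 0. Lengths are in m, angles in rad, forces in N, time in s.
With the tool pointing down it reaches from about 0.4 to 0.875 m from the base axis. Payload 19.3 kg.
Tool frame: the origin (TCP) lies on the mounting face of the last link; the fingertips stand 173 mm ahead of it and the grasp point (between the pads) lies 155 mm ahead of it; z points along the fingers, y is the line along which they close (so a half turn about z gives the same grasp; the last joint's range is limited). The gripper opens to 85 mm and grips with 20 to 120 N. Pads are 22 mm wide; open, the fingers measure 114 mm over their backs; the gripper's body (76 mm by 85 mm) begins 54 mm behind the grasp point. The pads swing forward as they close: fully open they stand 13 mm farther back than shut.
Start: joints at [1.211, 0.521, -0.036, 1.599, 0.021, 1.021, -0.113], TCP at [0.179, -0.599, 0.405] pointing down, gripper open.
Joint ranges: [-2.91, 2.91], [-0.3, 2.13], [-1.5, 1.42], [0.17, 2.43], [-1.26, 4.41], [0.16, 1.93], [-2.52, 2.52]. Speed limits (rad/s): [1.89, 1.89, 2.39, 2.39, 3.01, 3.01, 3.01].

### API

Orientations are given as a rotation vector (axis times angle).
In Python, from cell import readout, optics, workorder gives the robot as it stands.
- The arm moves only by the tool move_arm, never from a script. Its argument "plan" is a list of rows, each a list of 2 entries, a list of its own where there are three numbers: the shift along the tool's x, y, z in mm, then the turn about the tool's z in rad. In form: [[[tx, ty, tz], spin], ...]. A call has 1 to 8 rows; each row is the pose to reach, as a shift and turn from the pose commanded when the call began, along the tool's axes at that moment; what a row does not reach only later rows make up. A row lasts 1/12 s, in which the tool goes at most 41.7 mm and 7.16 degrees, less where a joint would pass 70% of its speed; a pose out of reach is approached as far as the arm can. A call with a gripper value outside its range is refused whole. "fingers" is the closure, from -1 (fully open) to 1 (shut), set as the call begins (left out, the last holds). The fingers move at their own pace and stop on an object; the grip force is fixed at half the most. Time passes only in rows, so rows that repeat a pose let the fingers close. It gives the time, the measured TCP pose, the force, the opening and the grip force at its end, in the units of the state.
- readout.get_obs(): the state, without advancing time (a new reading comes with each control period).
- optics.grab_frame(name): name is "side" or "top"; returns the picture (420x560x3 uint8, blue, green, red); there is no depth.
- optics.camera_params(name): a dict with "vertical_fov" (degrees; the focal length in pixels is half the picture's height over the tangent of half this angle, whatever the lens; pixels are square), "cx", "cy" (the principal point, pixels), "R" (3x3) and "t" (3): a world point X has camera coordinates R X + t. Camera axes: x right, y down, z forward; pixel columns grow to the right and rows downward; lengths in m; the calibration is good to about 2 mm. A picture is of the moment at which its call begins. camera_params takes no time and is no camera call.
- workorder.hand_in(): hands the job in; it is judged then, once.
The state is a dict: "time_s": time; "joint_pos": joint angles; "qvel": joint speeds; "effort": joint torques, N m; "eef_pos": TCP position; "orientation": TCP orientation; "force": force on the tool from outside, world axes, zero at the start; "wrist_torque": the same for the moment, N m; "width": finger opening in m; "grasp_force": force on a finger pad.
Only numpy, scipy, OpenCV 4.12 (cv2) and the standard library are available. Lean on these libraries where they do the work, as an engineer would, in place of code of your own. Each camera call takes 0.05 s, during which the arm holds its last target. There are 200 camera calls.

## Working session

There is one attempt and no reset: what is moved stays moved. The work goes in short steps, Python scripts to look and compute and a tool call to move; the robot and the scene stay as the last step left them, time stands still between calls to the robot, and variables do not carry over. Pictures are saved under pics/ and viewed, at most 10 in all, crops included, and the job is handed in when it is done.

Besides the shell and the picture viewer there is one more tool, called after ">>>" by a JSON object that holds its "op" and its "data". move_arm: Moves the arm, as the interface text tells. Its arguments: {"type":"object","properties":{"plan":{"type":"array"},"fingers":{"type":"number"}},"required":["plan"]}

```bash
mkdir -p pics; python3 - <<'E'
from cell import readout, optics
import cv2
o=readout.get_obs(); print({k:o[k] for k in('time_s','eef_pos','orientation','force','width','joint_pos')})
for n in('side','top'):
    cv2.imwrite(f'pics/{n}0.png',optics.grab_frame(n)); print(n,optics.camera_params(n))
E
```

```text
{'time_s': 0.0, 'eef_pos': array([ 0.17853756, -0.59882931,  0.40412314]), 'orientation': array([-3.10758961e+00, -4.53502925e-01,  4.40256093e-04]), 'force': array([ 0.47426858,  0.31597902, -0.22172955]), 'width': 0.08545542897100093, 'joint_pos': array([ 1.2107882 ,  0.52204322, -0.03631264,  1.59996461,  0.0212406 ,
        1.02109267, -0.1127837 ])}
side {'vertical_fov': 46.943692583996636, 'cx': 270.5164700010306, 'cy': 213.4355996163004, 'R': array([[ 0.78490266, -0.61957636,  0.00727631],
       [-0.55220078, -0.70477925, -0.44537681],
       [ 0.28107313,  0.34555946, -0.89531366]]), 't': array([-0.34937597,  0.44420734,  1.21719434])}
top {'vertical_fov': 45.407781829681745, 'cx': 269.79232927627805, 'cy': 199.0974572953743, 'R': array([[ 1.97560782e-02, -9.99799628e-01,  3.22520942e-03],
       [-9.91504679e-01, -2.00067669e-02, -1.28523153e-01],
       [ 1.28561927e-01, -6.58696764e-04, -9.91701264e-01]]), 't': array([0.09677518, 0.5682409 , 1.49028424])}
```

View pics/top0.png

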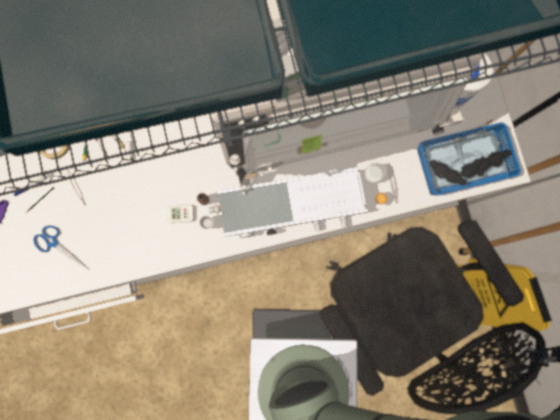

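View pics/side0.png

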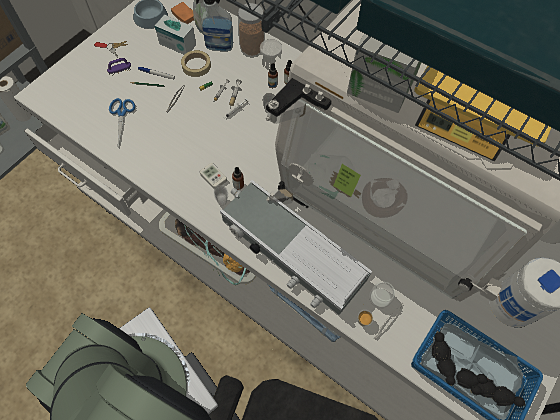

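```bash
python3 - <<'E'
import cv2,numpy as np
a=cv2.imread('pics/top0.png')[150:250,190:420]; b=cv2.imread('pics/side0.png')[160:345,195:415]
cv2.imwrite('pics/topc.png',cv2.resize(a,None,fx=3.4,fy=3.4,interpolation=cv2.INTER_CUBIC))
cv2.imwrite('pics/sidec.png',cv2.resize(b,None,fx=3.2,fy=3.2,interpolation=cv2.INTER_CUBIC))
E
```

```text
(no output)
```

View pics/topc.png

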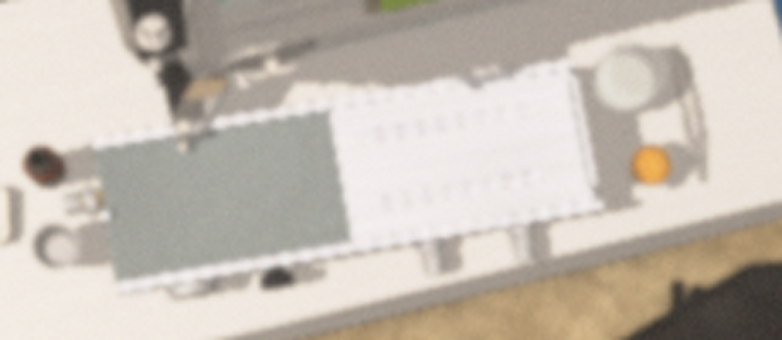

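View pics/sidec.png

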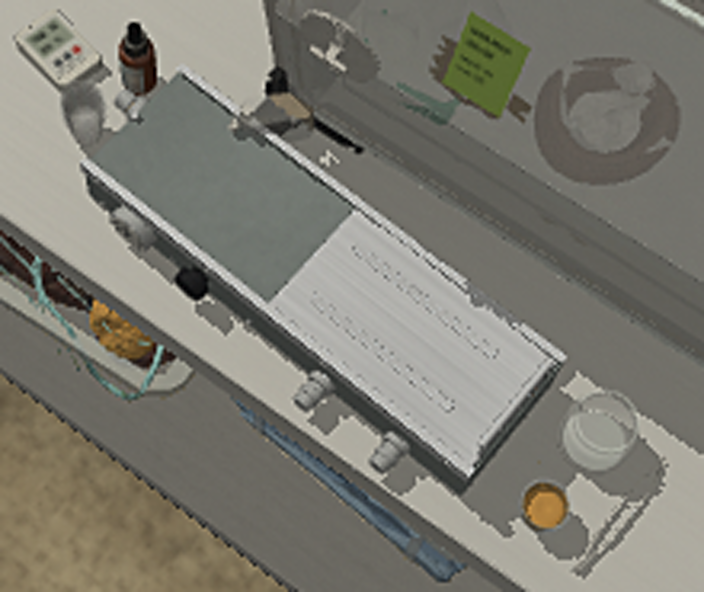

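```bash
cat > h.py <<'E'
import numpy as np
from cell import optics
P={n:optics.camera_params(n) for n in('side','top')}
def ray(n,p):
    c=P[n];f=210/np.tan(np.radians(c['vertical_fov']/2))
    d=c['R'].T@np.array([(p[0]-c['cx'])/f,(p[1]-c['cy'])/f,1]);return -c['R'].T@c['t'],d
def onz(n,p,z):
    o,d=ray(n,p);return o+d*(z-o[2])/d[2]
def proj(n,X):
    c=P[n];f=210/np.tan(np.radians(c['vertical_fov']/2));q=c['R']@np.asarray(X)+c['t'];return q[:2]/q[2]*f+[c['cx'],c['cy']]
E
python3 - <<'E'
from h import *
T=lambda u,v:('top',(190+(u+.5)/3.4-.5,150+(v+.5)/3.4-.5)); S=lambda u,v:('side',(195+(u+.5)/3.2-.5,160+(v+.5)/3.2-.5))
for k,p,z in [('BL',T(97,140),.075),('BL',S(180,68),.075),('FL',T(113,291),.075),('FL',S(83,165),.075),('BR',T(570,65),.075),('BR',S(565,357),.075),('FR',T(603,208),.075),('FR',S(467,487),.075),
 ('cvBL',T(331,110),.0705),('cvBL',S(353,211),.0705),('cvFL',T(350,240),.0705),('cvFL',S(273,303),.0705),
 ('cup',T(651,165),.036),('cup',S(545,505),.036),('jar',T(625,78),.06),('jar',S(602,410),.06)]:
    print(k,p[0],onz(*p,z).round(4))
# shelf front edge: plane through top-view line, intersect side rays
o,d1=ray('top',(0,190));_,d2=ray('top',(560,50));n=np.cross(d1,d2)
for p in [(280,0),(420,75),(560,150)]:
    q,d=ray('side',p);print('shelf',q+d*(n@(o-q))/(n@d))
print([ray(n,(280,210))[0] for n in P])
E
```

```text
BL top [0.5829 0.2619 0.075 ]
BL side [0.5794 0.2629 0.075 ]
FL top [0.4515 0.2437 0.075 ]
FL side [0.4527 0.237  0.075 ]
BR top [ 0.6579 -0.1516  0.075 ]
BR side [ 0.6631 -0.1542  0.075 ]
FR top [ 0.532 -0.18   0.075]
FR side [ 0.5259 -0.1854  0.075 ]
cvBL top [0.6143 0.0577 0.0705]
cvBL side [0.6124 0.0579 0.0705]
cvFL top [0.5001 0.0395 0.0705]
cvFL side [0.5039 0.034  0.0705]
cup top [ 0.5759 -0.2309  0.036 ]
cup side [ 0.5773 -0.2316  0.036 ]
jar top [ 0.6501 -0.2031  0.06  ]
jar side [ 0.6612 -0.2046  0.06  ]
shelf [0.58216873 0.1589052  0.76665274]
shelf [ 0.65028745 -0.0772159   0.75911801]
shelf [ 0.7089798  -0.28066223  0.75262595]
[array([ 0.17739714, -0.32401   ,  1.29015254]), array([0.3699078 , 0.1091061 , 1.55063676])]
```

Pictures: the box lies yawed about 10.6° with its centre near (0.556, 0.042). The cover is nearly shut, with its left edge at side-crop (353,211)–(273,303) and its lip at the right end. The cup is at crop (545,505) and the jar at (602,410), just right of the box. The shelf is at z≈0.76, well above the work.

```bash
cat >> h.py <<'E'
from cell import readout
from scipy.spatial.transform import Rotation as Ro
C=np.array([.5557,.0418]);A=.185;X=np.array([np.cos(A),np.sin(A)]);Y=np.array([-np.sin(A),np.cos(A)])
b2w=lambda x,y:C+x*X+y*Y
def w2b(p): return np.array([(p[:2]-C)@X,(p[:2]-C)@Y])
def st():
    o=readout.get_obs();R=Ro.from_rotvec(o['orientation']).as_matrix()
    print('t',o['time_s'],'box',w2b(o['eef_pos']).round(4),'z',o['eef_pos'][2].round(4),'yaw',np.arctan2(R[1,0],R[0,0]).round(4),'F',o['force'].round(2),'w',round(o['width'],4));return o,R
def to(x,y,z):
    o,R=st();print('tool mm',(R.T@(np.append(b2w(x,y),z)-o['eef_pos'])*1000).round(1))
E
python3 - <<'E'
from h import *
to(0,-.245,.405);to(0,-.245,.253)
E
```

```text
t 0.1 box [-0.4885 -0.5603] z 0.4042 yaw 0.2898 F [ 0.09  0.92 -0.46] w 0.0854
tool mm [ 518.9 -262.5   -0.6]
t 0.1 box [-0.4885 -0.5603] z 0.4042 yaw 0.2898 F [ 0.09  0.92 -0.46] w 0.0854
tool mm [ 518.9 -262.3  151.4]
```

>>> {"op": "move_arm", "data": {"plan": [[[32,-16,0],0.05],[[65,-33,0],0.105],[[97,-49,0],0.105],[[130,-66,0],0.105],[[162,-82,0],0.105],[[195,-98,0],0.105],[[227,-115,0],0.105],[[260,-131,0],0.105]], "fingers": 1}}

```text
time_s: 0.77
eef_pos: [0.3912, -0.3976, 0.4046]
orientation: [-3.128, -0.29, 0.0]
force: [1.2, -1.9, -1.0]
width: 0.0003
grasp_force: 0.0
```

```bash
python3 -c "
from h import *
to(0,-.245,.405)"
```

```text
t 0.7667 box [-0.2426 -0.4017] z 0.4046 yaw 0.1846 F [ 1.17 -1.87 -1.01] w 0.0003
tool mm [ 242.5 -156.7   -0.4]
```

>>> {"op": "move_arm", "data": {"plan": [[[35,-22,0],0],[[70,-45,0],0],[[104,-68,0],0],[[139,-90,0],0],[[174,-112,0],0],[[208,-135,0],0],[[243,-157,0],0],[[243,-157,0],0]]}}

```text
time_s: 1.43
eef_pos: [0.6049, -0.1927, 0.404]
orientation: [-3.123, -0.303, -0.003]
force: [0.2, 0.9, -0.2]
width: 0.0001
grasp_force: 0.0
```

>>> {"op": "move_arm", "data": {"plan": [[[0,0,30],0],[[0,0,60],0],[[0,0,90],0],[[0,0,120],0],[[0,0,140],0],[[0,0,151],0],[[0,0,151],0]]}}

```text
time_s: 2.02
eef_pos: [0.5997, -0.2, 0.2514]
orientation: [-3.127, -0.29, 0.005]
force: [-0.7, -0.0, -0.3]
width: 0.0004
grasp_force: 0.0
```

```bash
python3 - <<'E'
from h import *
import cv2
st()
a=optics.grab_frame('side')[240:340,280:410];b=optics.grab_frame('top')[150:250,290:420]
r=lambda i:cv2.resize(i,(0,0),fx=3,fy=5.5 and 3,interpolation=cv2.INTER_CUBIC)
cv2.imwrite('pics/pre.png',np.hstack([r(a),r(b)]))
E
```

```text
t 2.0167 box [-0.0012 -0.2457] z 0.2514 yaw 0.1849 F [-0.7  -0.01 -0.27] w 0.0004
```

View pics/pre.png

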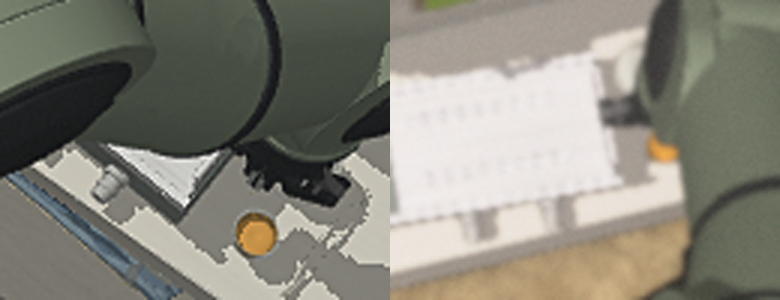

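The picture shows the fingertips just right of the lip (right half, at 605–650,108), clear of the cup and jar. Pushing now.

>>> {"op": "move_arm", "data": {"plan": [[[0,-10,0],0],[[0,-20,0],0],[[0,-32,0],0],[[0,-50,0],0],[[0,-70,0],0],[[0,-90,0],0],[[0,-110,0],0],[[0,-130,0],0]]}}

```text
time_s: 2.78
eef_pos: [0.576, -0.0708, 0.2547]
orientation: [3.127, 0.29, 0.002]
force: [0.9, -4.7, 3.4]
width: 0.0002
grasp_force: 2.2
```

>>> {"op": "move_arm", "data": {"plan": [[[0,-15,0],0],[[0,-30,0],0],[[0,-45,0],0],[[0,-58,0],0],[[0,-68,0],0],[[0,-76,0],0],[[0,-80,0],0],[[0,-84,0],0]]}}

```text
time_s: 3.45
eef_pos: [0.561, 0.0105, 0.2538]
orientation: [3.128, 0.29, 0.001]
force: [1.3, -2.7, 2.3]
width: -0.0003
grasp_force: 1.7
```

```bash
python3 -c "
from h import *
st()"
```

```text
t 3.45 box [-0.0005 -0.0317] z 0.2538 yaw 0.1848 F [ 1.29 -2.72  2.26] w -0.0003
```

>>> {"op": "move_arm", "data": {"plan": [[[0,-2,0],0],[[0,-4,0],0],[[0,-6,0],0],[[0,-8,0],0],[[0,-10,0],0],[[0,-10,0],0]]}}

```text
time_s: 3.95
eef_pos: [0.5592, 0.0204, 0.2537]
orientation: [-3.128, -0.29, -0.0]
force: [-0.0, -0.6, 0.3]
width: 0.0003
grasp_force: 0.5
```

>>> {"op": "move_arm", "data": {"plan": [[[0,-1,0],0],[[0,-2,0],0],[[0,-3,0],0],[[0,-4,0],0],[[0,-4,0],0]]}}

```text
time_s: 4.37
eef_pos: [0.5584, 0.0242, 0.2537]
orientation: [-3.128, -0.29, 0.0]
force: [1.2, -1.2, 0.6]
width: -0.0001
grasp_force: 0.9
```

>>> {"op": "move_arm", "data": {"plan": [[[0,-1,0],0],[[0,-2,0],0],[[0,-3,0],0],[[0,-4,0],0],[[0,-5,0],0],[[0,-5,0],0]]}}

```text
time_s: 4.87
eef_pos: [0.5579, 0.0265, 0.2537]
orientation: [3.125, 0.286, 0.001]
force: [6.3, -18.8, -1.7]
width: -0.0002
grasp_force: 9.8
```

Force 19 N at full travel, so the cover is at its stop. Backing off to look.

>>> {"op": "move_arm", "data": {"plan": [[[0,12,0],0],[[0,15,-30],0],[[0,35,-60],0],[[-10,65,-80],0],[[-30,98,-90],0],[[-55,130,-90],0],[[-80,162,-90],0],[[-105,195,-90],0]]}}

```text
time_s: 5.53
eef_pos: [0.4889, -0.1832, 0.3439]
orientation: [-3.128, -0.291, -0.0]
force: [1.4, -0.5, -0.0]
width: -0.0004
grasp_force: 0.0
```

>>> {"op": "move_arm", "data": {"plan": [[[-20,35,0],0],[[-40,70,0],0],[[-50,105,0],0],[[-60,140,0],0],[[-60,140,0],0]]}}

```text
time_s: 5.95
eef_pos: [0.4546, -0.3371, 0.3436]
orientation: [3.127, 0.279, -0.001]
force: [-1.5, -0.5, -1.5]
width: -0.0001
grasp_force: 0.0
```

```bash
python3 - <<'E'
from h import *
import cv2
st()
a=optics.grab_frame('side');b=optics.grab_frame('top');cv2.imwrite('pics/s1.png',a);cv2.imwrite('pics/t1.png',b)
r=lambda i,f:cv2.resize(i,(0,0),fx=f,fy=f,interpolation=cv2.INTER_CUBIC)
p,q=r(a[215:315,265:385],3.3),r(b[160:260,270:390],3.3)
cv2.imwrite('pics/bay.png',np.hstack([p,q]))
E
```

```text
t 5.95 box [-0.169  -0.3539] z 0.3436 yaw 0.1779 F [-1.55 -0.51 -1.49] w -0.0001
```

View pics/bay.png

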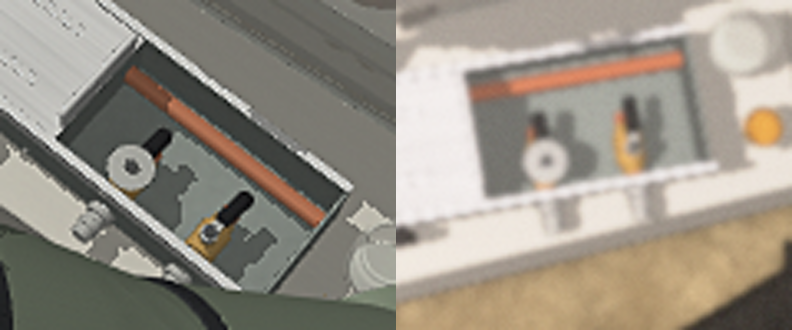

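The cover is fully open. The tagged lever is the left one: disc at (130,167) and sleeve end at (163,131) in the left crop, disc at (546,161) in the right crop. The plain lever is on the right and open.

```bash
python3 - <<'E'
from h import *
S=lambda u,v:('side',(265+(u+.5)/3.3-.5,215+(v+.5)/3.3-.5));T=lambda u,v:('top',(270+(u-396+.5)/3.3-.5,160+(v+.5)/3.3-.5))
for k,p,z in [('disc',S(130,167),.0595),('disc',T(546,161),.0595),('nutT',S(131,166),.0645),('end',S(165,131),.057),('end',T(539,113),.057),('pnut',S(211,231),.06),('pnut',T(633,143),.06),('pend',S(247,195),.057),('pend',T(629,97),.057),
 ('lipB',S(143,40),.0985),('bayBR',S(352,187),.075),('bayBR',T(686,38),.075),('FR',T(716,168),.075)]:
    print(k,p[0],w2b(onz(*p,z)).round(4))
to(.007,-.036,.344)
E
```

```text
disc side [-0.03   -0.0649]
disc top [-0.0304 -0.0652]
nutT side [-0.0304 -0.0659]
end side [ 0.0145 -0.0662]
end top [ 0.0142 -0.0669]
pnut side [-0.0294 -0.1485]
pnut top [-0.0273 -0.1459]
pend side [ 0.015  -0.1514]
pend top [ 0.0152 -0.1505]
lipB side [ 0.0499 -0.0098]
bayBR side [ 0.0695 -0.2128]
bayBR top [ 0.0576 -0.2083]
FR top [-0.0631 -0.2127]
t 6.05 box [-0.1664 -0.3489] z 0.3433 yaw 0.1825 F [1.06 0.58 0.02] w 0.0003
tool mm [ 172.6 -313.3   -0.5]
```

>>> {"op": "move_arm", "data": {"plan": [[[20,-35,0],0],[[40,-70,0],0],[[60,-105,0],0],[[80,-140,0],0],[[98,-175,0],0],[[118,-210,0],0],[[138,-245,0],0],[[155,-280,0],0]]}}

```text
time_s: 6.72
eef_pos: [0.5579, -0.0233, 0.3438]
orientation: [-3.127, -0.293, -0.0]
force: [0.6, 0.5, -0.3]
width: 0.0001
grasp_force: 0.0
```

>>> {"op": "move_arm", "data": {"plan": [[[16,-31,0],0],[[17,-33,0],0],[[17,-33,0],0]]}}

```text
time_s: 6.97
eef_pos: [0.5682, 0.0123, 0.3435]
orientation: [-3.126, -0.299, 0.001]
force: [-0.0, -0.4, -0.2]
width: 0.0
grasp_force: 0.0
```

```bash
python3 -c "
from h import *
to(.0075,-.036,.221)"
```

```text
t 6.9667 box [ 0.0069 -0.0313] z 0.3435 yaw 0.1906 F [-0.03 -0.42 -0.2 ] w 0.0
tool mm [  0.6   4.9 122.5]
```

>>> {"op": "move_arm", "data": {"plan": [[[0,4,20],0],[[0,4,45],0],[[0,4,70],0],[[0,4,90],0],[[0,4,105],0],[[0,4,115],0],[[0,4,122],0],[[0,4,122],0]]}}

```text
time_s: 7.63
eef_pos: [0.5687, 0.0043, 0.2208]
orientation: [-3.128, -0.29, 0.002]
force: [0.2, 0.0, -0.7]
width: 0.0004
grasp_force: 0.0
```

```bash
python3 -c "
from h import *
to(.0075,-.036,.221)"
```

```text
t 7.6333 box [ 0.0059 -0.0392] z 0.2208 yaw 0.1846 F [ 0.24  0.03 -0.73] w 0.0004
tool mm [ 1.6 -3.2 -0.2]
```

>>> {"op": "move_arm", "data": {"plan": [[[1,4,0],0],[[2,8,0],0],[[4,14,0],0],[[6,20,0],0],[[7,26,0],0],[[7,32,0],0],[[7,37,0],0],[[7,37,0],0]]}}

```text
time_s: 8.3
eef_pos: [0.5831, -0.0319, 0.222]
orientation: [3.128, 0.288, 0.001]
force: [0.5, 1.0, 1.0]
width: 0.0002
grasp_force: 0.7
```

```bash
python3 -c "
from h import *
st()"
```

```text
t 8.3 box [ 0.0134 -0.0775] z 0.222 yaw 0.1833 F [0.48 0.96 0.99] w 0.0002
```

>>> {"op": "move_arm", "data": {"plan": [[[-4,3,0],0],[[-8,6,0],0],[[-12,10,0],0],[[-16,14,0],0],[[-19,18,0],0],[[-22,22,0],0],[[-24,24,0],0],[[-25,24,0],0]]}}

```text
time_s: 8.97
eef_pos: [0.5633, -0.0589, 0.222]
orientation: [-3.128, -0.289, -0.004]
force: [12.7, 2.3, -4.4]
width: -0.0001
grasp_force: 6.1
```

>>> {"op": "move_arm", "data": {"plan": [[[-1,0,0],0],[[-2,0,0],0],[[-3,0,0],0],[[-4,0,0],0],[[-4,0,0],0]]}}

```text
time_s: 9.38
eef_pos: [0.5616, -0.0591, 0.2225]
orientation: [3.128, 0.291, 0.014]
force: [25.9, 4.2, -15.4]
width: -0.0003
grasp_force: 13.1
```

```bash
python3 -c "
from h import *
st()"
```

```text
t 9.3833 box [-0.0128 -0.1003] z 0.2225 yaw 0.1853 F [ 25.88   4.21 -15.35] w -0.0003
```

The 26 N force at the expected finger position says the lever is at its stop. Retracting to check.

>>> {"op": "move_arm", "data": {"plan": [[[6,0,0],0],[[16,0,0],0],[[16,0,-25],0],[[16,0,-55],0],[[16,0,-90],0],[[10,20,-122],0],[[-10,50,-130],0],[[-35,80,-130],0]]}}

```text
time_s: 10.05
eef_pos: [0.5394, -0.1451, 0.3543]
orientation: [3.127, 0.293, 0.006]
force: [0.9, -1.6, -0.9]
width: 0.0002
grasp_force: 0.0
```

>>> {"op": "move_arm", "data": {"plan": [[[-25,33,0],0],[[-50,65,0],0],[[-75,98,0],0],[[-95,130,0],0],[[-115,165,0],0],[[-125,195,0],0],[[-125,195,0],0]]}}

```text
time_s: 10.63
eef_pos: [0.4486, -0.3656, 0.3515]
orientation: [3.127, 0.277, -0.003]
force: [-0.6, -0.3, -1.0]
width: -0.0002
grasp_force: 0.0
```

```bash
python3 - <<'E'
from h import *
import cv2
st()
a=optics.grab_frame('side');b=optics.grab_frame('top');cv2.imwrite('pics/s2.png',a);cv2.imwrite('pics/t2.png',b)
r=lambda i,f:cv2.resize(i,(0,0),fx=f,fy=f,interpolation=cv2.INTER_CUBIC)
p,q=r(a[215:315,265:385],3.3),r(b[160:260,270:390],3.3)
m,n=r(a[160:280,195:315],3.3)[:260],r(b[150:250,180:300],3.3)[:260]
cv2.imwrite('pics/bay2.png',np.vstack([np.hstack([p,q]),np.hstack([m,n])]))
E
```

```text
t 10.6333 box [-0.1802 -0.3807] z 0.3515 yaw 0.177 F [-0.63 -0.34 -1.01] w -0.0002
```

View pics/bay2.png

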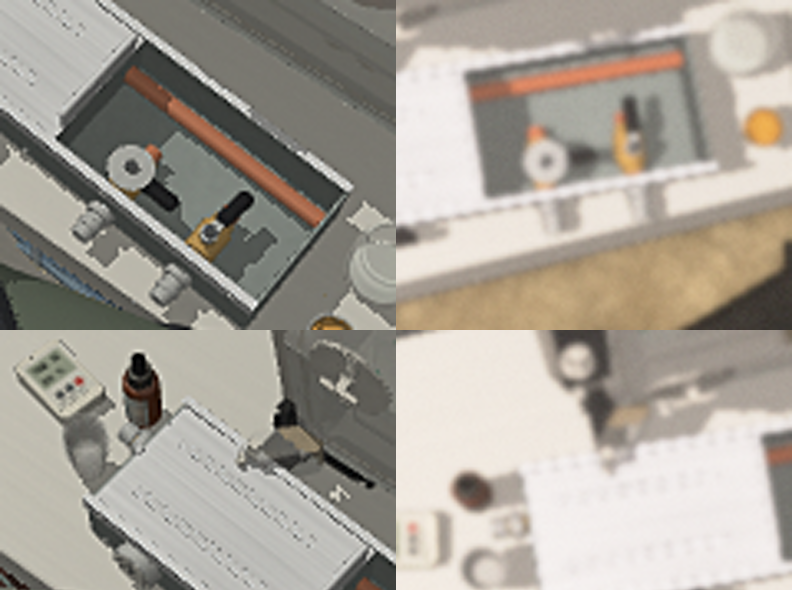

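The tagged lever now points right, with its sleeve end at about (178,205), across its pipe. The plain lever is unchanged at (238,205), the cover is fully open, and the cup, jar, dropper, cups and meter all stand where they were. The arm is clear, so I am handing in.

```bash
python3 -c "
from cell import workorder
print(workorder.hand_in())"
```

```text
the job is handed in; nothing more can be done
None
```

The job is handed in: the cover is open to its stop, the tagged lever is shut at its stop, the other lever is still open, and the things around the box look undisturbed.

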